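Snap the end cap home on a tilted filter housing

ROBOT

A 6-joint arm with a two-finger parallel gripper is mounted at the origin on a cart in front of the work surface, level with it; the furniture and walls round the work are solid. World frame = base frame: x ahead of the robot, y to its left, z up, the work surface at z = 0. Lengths are in mm, angles in rad, forces in N, time in s.
With the tool pointing down it reaches from about 375 to 825 mm from the base axis. Payload 5.5 kg.
Tool frame: the origin (TCP) lies at the very end of the fingers, on their centre line; the grasp point (between the pads) lies 19 mm behind it; z points along the fingers, y is the line along which they close (so a half turn about z gives the same grasp; the last joint's range is limited). The gripper opens to 85 mm and grips with 20 to 120 N. Pads are 22 mm wide; open, the fingers measure 114 mm over their backs; the gripper's body (76 mm by 85 mm) begins 54 mm behind the grasp point. The pads swing forward as they close: fully open they stand 13 mm farther back than shut.
Start: joints at [-1.28, 0.314, -0.047, 1.21, 0, 1.571], TCP at [172.028, -574.805, 231.299] pointing down, gripper open.
Joint ranges: [-2.67, 2.67], [-0.69, 1.73], [-1.03, 1.25], [-2.08, 2.16], [-1.42, 1.45], [-3.14, 3.14]. Speed limits (rad/s): [2.39, 2.39, 3.01, 3.14, 3.14, 3.14].

INTERFACE

Orientations are given as a unit quaternion [w, x, y, z].
In Python, from bench import * gives the robot as it stands.
- The arm moves only by the tool send_rows, never from a script. Its argument "motion" is a list of rows, each a list of 3 entries, a list of its own where there are three numbers: the shift along the world's x, y, z in mm, then the turn about the world's z in degrees, then the closure, from -1 (fully open) to 1 (shut). A call has exactly 5 rows; each row shifts and turns the commanded pose from where the row before left it; what a row does not reach is not made up. A row lasts 1/12 s, in which the tool goes at most 41.7 mm and 7.16 degrees, less where a joint would pass 70% of its speed; a pose out of reach is approached as far as the arm can. A call is refused whole if a number of a shift passes 41.7 or a number of a turn 7.16, either way. A call with a gripper value outside its range is refused whole. The fingers move at their own pace and stop on an object; "squeeze" is the grip in N (left out, the last holds). Time passes only in rows, so rows that do not move let the fingers close, or fill a call up. It gives the time, the measured TCP pose, the force, the opening and the grip force at its end, in the units of the state.
- state(): the state, without advancing time (a new reading comes with each control period).
- capture(name): name is "side" or "top"; returns (picture, depth): 480x640x3 uint8, red, green, blue; 480x640 float32, mm along the optical axis (not along the pixel's ray), 0 where there is no reading.
- get_calibration(name): a dict with "vfov" (degrees; the focal length in pixels is half the picture's height over the tangent of half this angle, whatever the lens; pixels are square), "cx", "cy" (the principal point, pixels), "rvec" (rotation vector, rad) and "tvec" (3), from world to camera coordinates, as OpenCV has them. Camera axes: x right, y down, z forward; pixel columns grow to the right and rows downward; lengths in mm; the calibration is good to about 2 mm. A picture is of the moment at which its call begins. get_calibration takes no time and is no camera call.
- job_done(): hands the job in; it is judged then, once.
Trained networks look in the newest picture that a camera, given by its name, has taken for a name from the list of things; names that differ only in an ending like _2 or _b are one class to them, and where a whole thing is asked for, a point or a joint stands for the part that bears it (a point fixed in the world has none). Each returns a list of dicts, best first, with "score" (0 to 1); they miss things now and then, are a little off and sometimes report something else, mostly with a low value. They report only what shows in the picture. A call takes as long as a camera call. They do not tell look-alikes from the thing itself.
- look_for(name, camera): "position" ([column, row] in pixels, amid what is visible of it).
- cut_out(name, camera): "region" (480x640 bool, what is visible of it) and "position" ([column, row] in pixels, amid what is visible of it).
- place_of(name, camera): "position" ([column, row] in pixels: a listed point, or the origin of a listed thing).
The state is a dict: "t": time; "joints": joint angles; "qd": joint speeds; "effort": joint torques, N m; "tcp_pos": TCP position; "orientation": TCP orientation; "force": force on the tool from outside, world axes, zero at the start; "torque": the same for the moment, N m; "finger_gap": opening from 0.0 (shut) to 1.0 (fully open); "grip_force": force on a finger pad.
Only numpy, scipy, OpenCV 4.12 (cv2) and the standard library are available. Lean on these libraries where they do the work, as an engineer would, in place of code of your own. Each camera call takes 0.05 s, during which the arm holds its last target. There are 200 camera calls.

TASK

The blue end cap on the tilted filter housing is only started: take the seating tool with the orange handle from its dish, set its round nose centred and square on the cap, and press along the housing's axis until the cap clicks fully home and the yellow band is covered. Push the cap with the tool only, then stand the tool upright in its dish again and let go; leave the bottles and the vial where they stand.

Things in the scene. Friction and masses are not known exactly. Their poses are not given: they have to be found in the camera images.
- stand: Fixed grey bench stand (base plate 170 x 130 x 12 mm) holding a white filter housing, a 60 mm tube tilted 35 degrees from vertical. Origin: underside centre of the plate. z is up; the housing's upper end leans toward the stand's own -x. The stand is bolted down. The cap is the highest part, about 165 mm above the worktop at its rim.
- end_cap (a joint): How far the blue end cap has gone down the housing, m: 0 = only started (12 mm of yellow band shows below it), 0.012 = fully home against the white flange. It slides only along the housing axis. Sprung catches resist with up to about 14 N over the first few millimetres, give way by 6 mm and then draw the cap home with a click; released before that, it springs back.
- end_cap_top (a point): Centre of the flat top face (62 mm across) of the blue ribbed end cap, 68 mm in diameter and 32 mm high. Its z axis points out of the cap along the housing axis, 35 degrees from vertical; press along its -z. The point moves with the cap.
- tool_center (a point): Half-way point (62.5 mm above the nose face) of the loose seating tool, 125 mm tall, 0.25 kg: a black-faced round nose 52 mm across and 18 mm thick at the bottom, a 24 mm stem, a 40 mm black collar at 46 to 52 mm, and an orange square handle 32 x 32 mm from 49 to 125 mm above the nose face, sides along its x and y axes. z runs from nose to handle top; it starts standing upright on its nose in the dish.
- tool_nose (a point): Centre of the seating tool's flat nose face, which presses the cap; same axes as tool_center.
- dish: Fixed grey round parking dish, 92 mm across, 12 mm high, inside about 80 mm across; its floor is 5 mm above the worktop. Origin: centre of its underside, z up.
- seating_tool: The same seating tool; this origin is the centre of its nose face.
- wide_bottle: Loose bystander: white wide-mouth bottle with a red cap, 78 mm across, 150 mm tall, origin under its centre.
- white_bottle: Loose bystander: white sample bottle with white cap, 54 mm across, 103 mm tall, origin under its centre.
- vial: Loose bystander: small vial with blue contents, 34 mm across, 58 mm tall, origin under its centre.
Things that resemble listed ones, but are neither listed nor needed, are in the scene too. Leave any pink or purple look-alike of the seating_tool alone.

How it is judged (in metres and radians):
On the way, in this order (a step that is already met when the one before it is completed fails the run):
1. the tool's nose presses on the started cap, square (within 8 degrees) and centred (within 10 mm) (contact force between seating_tool and end_cap above 2 N and angle between the z axis of tool_nose and the z axis of end_cap_top, either way round below 0.14 rad and distance between tool_nose and end_cap_top below 0.01 m).
2. the cap is pressed past its catches and fully home (value of joint end_cap above 0.0105 m), for 0.2 s.
At the end, for the whole second after the job is handed in: The end cap is fully home (within 1.5 mm of its 12 mm stroke); the seating tool stands upright (within 3.4 degrees) on its nose on the dish floor, its axis within 20 mm of the dish centre, at rest (value of joint end_cap above 0.0105 m and horizontal distance between tool_nose and dish below 0.02 m and height (world z) of tool_nose below 0.008 m and angle between tool_center's own z axis and vertical below 0.06 rad and linear speed of seating_tool below 0.02 m/s); the robot touches nothing.
It fails at once if the cap is pressed by the hand or arm instead of the tool (contact force between any of the fingers, the arm and end_cap above 2 N).
It fails at once if the tool presses the cap (over 5 N) more than 11 degrees askew or more than 13 mm off its centre (contact force between seating_tool and end_cap above 5 N and (angle between the z axis of tool_nose and the z axis of end_cap_top, either way round above 0.2 rad or distance between tool_nose and end_cap_top above 0.013 m)).
It fails at once if a bottle or the vial is moved more than 20 mm (distance of any of wide_bottle, white_bottle, vial from where it was at the start of the episode above 0.02 m).
It also fails if it takes over 58 s, if anything falls off the work surface, if the arm or the gripper's body presses on something with over 40 N, if the wrist force passes 120 N, or if a joint passes its speed limit or range.

## Working session

There is one attempt and no reset: what is moved stays moved. The work goes in short steps, Python scripts to look and compute and a tool call to move; the robot and the scene stay as the last step left them, time stands still between calls to the robot, and variables do not carry over. Pictures are saved under pics/ and viewed, at most 10 in all, crops included, and the job is handed in when it is done.

Besides the shell and the picture viewer there is one more tool, called by a JSON object that holds its "fn" and its "kwargs", one argument or row to a line. send_rows: Moves the arm, as the interface text tells. Its arguments: {"type":"object","properties":{"motion":{"type":"array","items":{"type":"array"}},"squeeze":{"type":"number"}},"required":["motion"]}

```bash
ls; mkdir -p pics; cat > h.py <<'E'
from bench import *
import numpy as np, cv2
def cam(n):
    c=get_calibration(n); f=240/np.tan(np.radians(c["vfov"])/2)
    K=np.array([[f,0,c["cx"]],[0,f,c["cy"]],[0,0,1.]])
    R=cv2.Rodrigues(np.array(c["rvec"],float))[0]; return K,R,np.array(c["tvec"],float).ravel()
def cloud(n,D):
    K,R,t=cam(n); v,u=np.mgrid[0:480,0:640]
    P=np.stack([(u-K[0,2])/K[0,0]*D,(v-K[1,2])/K[1,1]*D,D],-1)
    return (P-t)@R
def ray(n,p,z):
    K,R,t=cam(n); C=-R.T@t; d=R.T@np.linalg.inv(K)@np.array([p[0],p[1],1.])
    return C+d*(z-C[2])/d[2]
def proj(n,P):
    K,R,t=cam(n); q=(np.atleast_2d(P)@R.T+t)@K.T; return q[:,:2]/q[:,2:]
def save(name,I): cv2.imwrite("pics/"+name,cv2.cvtColor(I,cv2.COLOR_RGB2BGR))
E
python3 - <<'E'
from h import *
print(state())
for n in("side","top"):
    I,D=capture(n); save(n+"0.png",I); np.savez(n+"0.npz",I=I,D=D)
    print(n,get_calibration(n))
    for o in("seating_tool","end_cap_top","dish","stand","tool_center"):
        print(n,o,[(round(r["score"],2),np.round(r["position"],0)) for r in place_of(o,n)[:3]])
E
```

```text
pics
{'t': 0.0, 'joints': array([-1.28000732e+00,  3.14241208e-01, -4.80617600e-02,  1.21021559e+00,
       -2.44692489e-05,  1.57081030e+00]), 'qd': array([ 1.86425493e-03, -2.96494624e-04,  8.81663014e-04,  3.34376823e-05,
       -6.76325151e-04, -7.17040919e-04]), 'effort': array([ 7.20132193e-04, -5.39582491e+01,  3.39752197e+01,  1.88971160e-02,
       -1.59213882e-04, -5.41573058e-06]), 'tcp_pos': array([ 171.85142107, -574.25928143,  230.43306658]), 'orientation': array([-8.50257445e-04,  9.89449469e-01,  1.44875829e-01, -1.36872465e-04]), 'force': array([-0.48888494,  0.53754585, -0.59901787]), 'torque': array([ 0.00848566,  0.02196239, -0.056747  ]), 'grip_force': 0.0, 'finger_gap': 1.0006805775606515}
side {'vfov': 55.26825142527038, 'cx': 320.4871595969268, 'cy': 242.3734519665457, 'rvec': array([ 0.73670761, -2.49439423,  1.29737215]), 'tvec': array([583.12553322, 186.70106151, 778.84593611])}
side seating_tool [(0.89, array([255., 358.])), (0.65, array([246., 280.])), (0.58, array([290., 309.]))]
side end_cap_top [(0.68, array([382., 181.]))]
side dish [(0.57, array([289., 311.]))]
side stand [(0.85, array([364., 230.]))]
side tool_center [(0.95, array([254., 327.])), (0.61, array([242., 258.])), (0.56, array([292., 282.]))]
top {'vfov': 42.573846715037206, 'cx': 315.6955046644451, 'cy': 242.47152726990356, 'rvec': array([ 2.15924266, -2.14514684,  0.14341654]), 'tvec': array([ 166.6816877 ,  566.73451925, 1147.52479987])}
top seating_tool [(0.78, array([272., 180.])), (0.64, array([206., 239.])), (0.6, array([266., 236.]))]
top end_cap_top [(0.81, array([430., 242.]))]
top dish [(0.68, array([264., 233.]))]
top stand [(0.82, array([422., 234.]))]
top tool_center [(0.82, array([260., 229.])), (0.67, array([274., 165.])), (0.56, array([200., 237.]))]
```

View pics/side0.png

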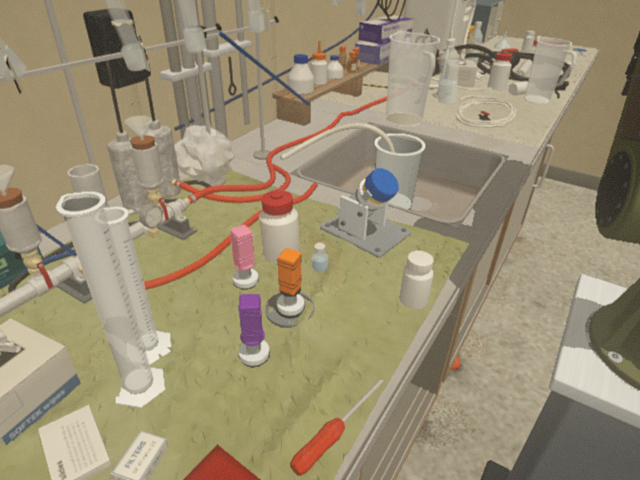

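View pics/top0.png

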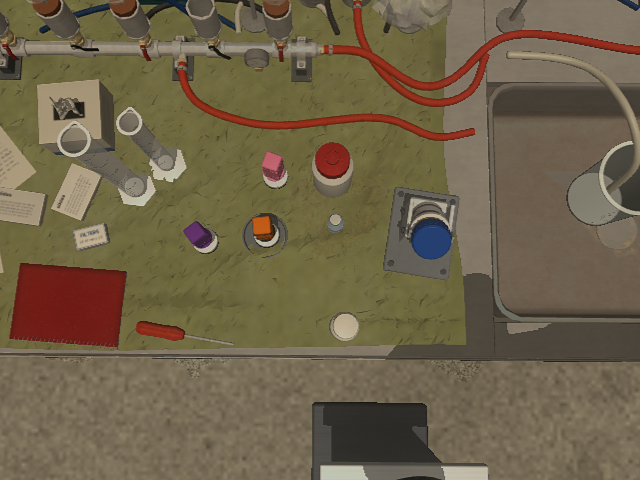

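Look-alikes: pink tool (side 243,250 / top 274,168), purple tool (side 252,320 / top 200,237), orange-handled tool in the dish (side 290,272 / top 264,230). I choose the orange one and check it in a crop.

```bash
python3 - <<'E'
from h import *
s=np.load("side0.npz");t=np.load("top0.npz")
a=cv2.resize(s["I"][225:335,235:355],(480,440),interpolation=cv2.INTER_CUBIC); b=cv2.resize(t["I"][205:260,232:292],(480,440),interpolation=cv2.INTER_CUBIC)
# save(...) crop of both
save("crop.png",np.hstack([a,b])[:, :800])
for n,d in(("side",s),("top",t)):
    W=cloud(n,d["D"]); H=cv2.cvtColor(d["I"],cv2.COLOR_RGB2HSV)
    ok=d["D"]>0
    m=ok&(H[...,0]>6)&(H[...,0]<18)&(H[...,1]>180)&(H[...,2]>110)
    u,v=(290,272) if n=="side" else (264,230)
    vv,uu=np.mgrid[0:480,0:640]; m&=(abs(uu-u)<35)&(abs(vv-v)<35)
    P=W[m]; print(n,"orange",m.sum(),P.min(0),P.max(0))
    top=P[P[:,2]>np.percentile(P[:,2],98)-6]
    r=cv2.minAreaRect(top[:,:2].astype(np.float32)); print(" top rect",r,np.median(top[:,2]))
    m=ok&(H[...,0]>100)&(H[...,0]<120)&(H[...,1]>160)&(H[...,2]>60)
    u,v=(382,185) if n=="side" else (431,240)
    m&=(abs(uu-u)<35)&(abs(vv-v)<35)
    P=W[m]; print(n,"blue",m.sum(),P.min(0),P.max(0))
    # RANSAC plane
    rng=np.random.default_rng(0); best=None
    for _ in range(500):
        q=P[rng.choice(len(P),3,False)]; nn=np.cross(q[1]-q[0],q[2]-q[0]); nn/=np.linalg.norm(nn)+1e-9
        i=abs((P-q[0])@nn)<2
        if best is None or i.sum()>best.sum(): best=i
    Q=P[best]; c=Q.mean(0); nn=np.linalg.svd(Q-c)[2][2]; nn*=np.sign(nn[2])
    print(" plane",best.sum(),c,nn,"tilt",np.degrees(np.arccos(nn[2])),"azim",np.degrees(np.arctan2(nn[1],nn[0])))
    for o in("wide_bottle","white_bottle","vial","dish"):
        for r in place_of(o,n)[:1]: print("  ",o,r["score"],ray(n,r["position"],0))
    for r in place_of("end_cap_top",n)[:1]: print("  cap",W[int(r["position"][1]),int(r["position"][0])])
    for r in place_of("dish",n)[:1]: print
    g=W[...,2]; 
E
```

```text
side orange 657 [568.80116271 253.32331317  57.27205523] [601.04339789 285.28086177 131.11784914]
 top rect ((585.0580444335938, 269.2543640136719), (30.393808364868164, 29.621166229248047), 8.027071952819824) 128.6831422659606
side blue 4 [536.24918672 -56.02335623 133.86148066] [549.98000281 -24.0068029  146.27629225]
 plane 4 [543.95527405 -37.16612441 140.58779375] [-0.58851721  0.10974536  0.80100153] tilt 36.774152080326154 azim 169.43693733218336
   wide_bottle 0.67 [695.56782923 135.99708759   0.        ]
   white_bottle 0.64 [407.97699547 115.42082894   0.        ]
   vial 0.84 [609.66835207 136.95450339   0.        ]
   dish 0.57 [588.00244501 270.49230099   0.        ]
  cap [558.90280006 -19.71784596 149.39557522]
top orange 332 [567.34775512 251.43646488  67.89060729] [600.93469518 284.39737699 136.42885903]
 top rect ((584.013427734375, 267.3992919921875), (30.762313842773438, 30.34211540222168), 5.258718490600586) 131.50634566041703
top blue 1006 [526.30070257 -64.55090663 126.97996709] [584.3376706    2.05680873 169.59246422]
 plane 720 [553.224341   -30.85253319 150.10271382] [-0.56404     0.0788408   0.82197507] tilt 34.717003109335295 azim 172.04282396318018
   wide_bottle 0.84 [699.51370998 136.81046674   0.        ]
   white_bottle 0.82 [410.45472334 125.64287951   0.        ]
   vial 0.55 [601.44205202 136.33175475   0.        ]
   dish 0.68 [589.25585101 273.84068952   0.        ]
  cap [552.1696082  -26.21548982 153.90324786]
```

View pics/crop.png

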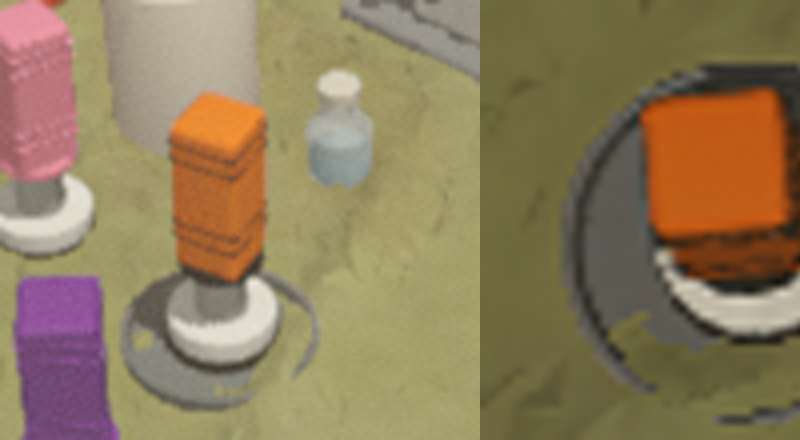

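```bash
python3 - <<'E'
from h import *
d=np.load("top0.npz"); W=cloud("top",d["D"]); H=cv2.cvtColor(d["I"],cv2.COLOR_RGB2HSV)
vv,uu=np.mgrid[0:480,0:640]
m=(d["D"]>0)&(H[...,0]>100)&(H[...,0]<120)&(H[...,1]>160)&(H[...,2]>60)&(abs(uu-431)<35)&(abs(vv-240)<35)
P=W[m]; n=np.array([-.564,.0788,.822]); c=np.array([553.2,-30.9,150.1])
i=abs((P-c)@n)<2.5; Q=P[i]; print("offs",np.mean((Q-c)@n))
e1=np.cross([0,0,1],n); e1/=np.linalg.norm(e1); e2=np.cross(n,e1)
q=np.c_[(Q-c)@e1,(Q-c)@e2].astype(np.float32)
o,r=cv2.minEnclosingCircle(q); print("circle",o,r,"ctr",c+o[0]*e1+o[1]*e2, "ext",q.min(0),q.max(0))
# dish rim points
g=(abs(W[...,2]-10)<5)&(H[...,1]<70)&(np.hypot(W[...,0]-588,W[...,1]-272)<52)&(np.hypot(W[...,0]-588,W[...,1]-272)>34)
R=W[g][:,:2].astype(np.float32); o,r=cv2.minEnclosingCircle(R); print("dish",g.sum(),o,r)
# base plate
g=(abs(W[...,2]-12)<5)&(abs(uu-421)<42)&(abs(vv-234)<52)&(H[...,1]<60)
R=W[g][:,:2].astype(np.float32); print("plate",g.sum(),cv2.minAreaRect(R))
for name,(a,b),lo in(("purple",(200,237),(120,160)),("pink",(274,168),(150,179))):
    g=(H[...,0]>=lo[0])&(H[...,0]<=lo[1])&(abs(uu-a)<25)&(abs(vv-b)<25)&(H[...,1]>60)
    Q=W[g]; print(name,g.sum(),np.percentile(Q,[2,50,98],axis=0).round(0).tolist())
for k in("top","side"):
  capture(k)
  for o,z in(("seating_tool",5),("tool_nose",5),("tool_center",67.5),("dish",0)):
    print(k,o,[(round(r["score"],2),ray(k,r["position"],z).round(1)) for r in place_of(o,k)[:3]])
E
```

```text
offs 0.046652343813927216
circle (0.23505079746246338, -0.5945573449134827) 33.335697174072266 ctr [552.68345075 -31.06516353 149.76141254] ext [-32.856956 -32.795265] [32.629284 32.49174 ]
dish 356 (583.5482177734375, 271.63134765625) 45.776554107666016
plate 2675 ((589.52734375, -48.6666259765625), (152.6891632080078, 171.840087890625), 81.46678161621094)
purple 497 [[552.0, 368.0, 51.0], [568.0, 383.0, 123.0], [589.0, 403.0, 130.0]]
pink 480 [[684.0, 234.0, 51.0], [696.0, 251.0, 123.0], [717.0, 268.0, 129.0]]
top seating_tool [(0.97, array([567.9, 389.8,   5. ])), (0.82, array([704.3, 259. ,   5. ])), (0.61, array([581.9, 268.7,   5. ]))]
top tool_nose [(0.77, array([695.7, 251.8,   5. ])), (0.73, array([581.3, 270.3,   5. ])), (0.71, array([575.9, 390. ,   5. ]))]
top tool_center [(0.94, array([571.7, 386.4,  67.5])), (0.68, array([712. , 254.2,  67.5])), (0.62, array([585.6, 267.8,  67.5]))]
top dish [(0.78, array([586.4, 275. ,   0. ]))]
side seating_tool [(0.9, array([585.7, 270.5,   5. ])), (0.69, array([700.1, 252.9,   5. ])), (0.64, array([571.3, 390.1,   5. ]))]
side tool_nose [(0.71, array([588.7, 265. ,   5. ])), (0.67, array([571. , 387.4,   5. ])), (0.6, array([712.1, 251.4,   5. ]))]
side tool_center [(0.97, array([572.3, 390.5,  67.5])), (0.88, array([697.5, 261.6,  67.5])), (0.85, array([588.8, 264.1,  67.5]))]
side dish [(0.81, array([578.8, 273.1,   0. ]))]
```

{"fn": "send_rows", "kwargs": {
  "motion": [
    [[18,36.8,0],-2,-1],
    [[18,36.8,0],-2,-1],
    [[18,36.8,0],-2,-1],
    [[18,36.8,0],-2,-1],
    [[18,36.8,0],-2,-1]
  ]
}}

```text
t: 2.12
tcp_pos: [262.4, -389.1, 231.3]
orientation: [0.0, 0.998, 0.057, 0.0]
force: [0.4, -0.0, 0.7]
finger_gap: 1.002
grip_force: 0.0
```

{"fn": "send_rows", "kwargs": {
  "motion": [
    [[18,36.8,0],0,-1],
    [[18,36.8,0],0,-1],
    [[18,36.8,0],0,-1],
    [[18,36.8,0],0,-1],
    [[18,36.8,0],0,-1]
  ]
}}

```text
t: 2.53
tcp_pos: [352.4, -205.1, 231.6]
orientation: [0.0, 0.998, 0.058, 0.0]
force: [1.0, 0.1, 0.4]
finger_gap: 1.002
grip_force: 0.0
```

{"fn": "send_rows", "kwargs": {
  "motion": [
    [[18,36.8,0],0,-1],
    [[18,36.8,0],0,-1],
    [[18,36.8,0],0,-1],
    [[18,36.8,0],0,-1],
    [[18,36.8,0],0,-1]
  ]
}}

```text
t: 2.95
tcp_pos: [442.6, -20.7, 231.7]
orientation: [0.0, 0.998, 0.058, 0.001]
force: [1.1, -1.2, -0.0]
finger_gap: 0.998
grip_force: 0.0
```

{"fn": "send_rows", "kwargs": {
  "motion": [
    [[18,36.8,0],0,-1],
    [[18,36.8,0],0,-1],
    [[18,36.8,0],0,-1],
    [[18,36.8,0],0,-1],
    [[18,36.8,0],0,-1]
  ]
}}

```text
t: 3.37
tcp_pos: [540.2, 116.7, 231.4]
orientation: [-0.021, 0.995, 0.094, -0.002]
force: [0.3, -1.4, 0.1]
finger_gap: 0.997
grip_force: 0.0
```

{"fn": "send_rows", "kwargs": {
  "motion": [
    [[9,30,0],0,-1],
    [[9,30,0],0,-1],
    [[9,30,0],0,-1],
    [[9,30,0],0,-1],
    [[0,0,0],0,-0.2]
  ]
}}

```text
t: 3.78
tcp_pos: [588.4, 190.9, 230.8]
orientation: [-0.042, 0.99, 0.134, -0.005]
force: [-0.1, -0.6, -0.1]
finger_gap: 0.88
grip_force: 0.0
```

```bash
python3 -c "
from h import *
s=state();print(s['joints'].round(3),s['qd'].round(2),s['tcp_pos'],s['orientation'])"
```

```text
[ 2.680e-01  3.480e-01 -3.000e-03  1.219e+00  8.500e-02  3.141e+00] [-0.03 -0.04 -0.06  0.02 -0.04  0.  ] [588.43378429 190.85749373 230.83428368] [-0.04220831  0.99005929  0.13405592 -0.00548304]
```

{"fn": "send_rows", "kwargs": {
  "motion": [
    [[0,0,0],7.1,-0.2],
    [[0,0,0],7.1,-0.2],
    [[0,0,0],7.1,-0.2],
    [[0,0,0],7.1,-0.2],
    [[0,0,0],7.1,-0.2]
  ]
}}

```text
t: 4.2
tcp_pos: [586.4, 187.6, 231.3]
orientation: [-0.037, 0.901, 0.431, -0.019]
force: [0.0, -0.7, 0.3]
finger_gap: 0.598
grip_force: 0.0
```

{"fn": "send_rows", "kwargs": {
  "motion": [
    [[0,0,0],7.1,-0.2],
    [[0,0,0],7.1,-0.2],
    [[0,0,0],7.1,-0.2],
    [[0,0,0],7.1,-0.2],
    [[0,0,0],7.1,-0.2]
  ]
}}

```text
t: 4.62
tcp_pos: [586.4, 187.6, 231.4]
orientation: [-0.03, 0.727, 0.685, -0.029]
force: [0.0, -0.4, -0.3]
finger_gap: 0.604
grip_force: 0.0
```

```bash
cat >> h.py <<'E'
from scipy.spatial.transform import Rotation as Ro
def tcp():
    s=state(); R=Ro.from_quat(s["orientation"],scalar_first=True).as_matrix()
    print("t",s["t"],"j",s["joints"].round(3),"pos",s["tcp_pos"].round(1)); print("R",R.round(3).tolist(),"y az",np.degrees(np.arctan2(R[1,1],R[0,1])).round(1))
    return s,R
E
python3 -c "
from h import *
tcp()"
```

```text
t 4.6167 j [0.295 0.415 0.093 1.329 0.028 1.924] pos [586.4 187.6 231.4]
R [[0.06, 0.995, -0.084], [0.998, -0.06, 0.004], [-0.001, -0.084, -0.996]] y az -3.4
```

{"fn": "send_rows", "kwargs": {
  "motion": [
    [[0,0,0],7.1,-0.2],
    [[0,0,0],7.1,-0.2],
    [[0,0,0],7.1,-0.2],
    [[0,0,0],7.1,-0.2],
    [[0,0,0],7.1,-0.2]
  ]
}}

```text
t: 5.03
tcp_pos: [586.4, 187.6, 231.4]
orientation: [-0.02, 0.484, 0.874, -0.037]
force: [-0.9, -1.0, -0.4]
finger_gap: 0.602
grip_force: 0.0
```

{"fn": "send_rows", "kwargs": {
  "motion": [
    [[0,0,0],7.1,-0.2],
    [[0,0,0],7.1,-0.2],
    [[0,0,0],7.1,-0.2],
    [[0,0,0],7.1,-0.2],
    [[0,0,0],7.1,-0.2]
  ]
}}

```text
t: 5.45
tcp_pos: [586.4, 187.7, 231.4]
orientation: [-0.008, 0.194, 0.98, -0.041]
force: [0.7, 0.2, 0.5]
finger_gap: 0.597
grip_force: 0.0
```

{"fn": "send_rows", "kwargs": {
  "motion": [
    [[0,0,0],7.1,-0.2],
    [[0,0,0],7.1,-0.2],
    [[0,0,0],7.1,-0.2],
    [[0,0,0],7.1,-0.2],
    [[0,0,0],7.1,-0.2]
  ]
}}

```text
t: 5.87
tcp_pos: [586.3, 187.7, 231.4]
orientation: [0.005, -0.114, 0.993, -0.042]
force: [0.9, 0.0, 1.8]
finger_gap: 0.599
grip_force: 0.0
```

{"fn": "send_rows", "kwargs": {
  "motion": [
    [[0,0,0],7.1,-0.2],
    [[0,0,0],7.1,-0.2],
    [[0,0,0],7.1,-0.2],
    [[0,0,0],7.1,-0.2],
    [[0,0,0],7.1,-0.2]
  ]
}}

```text
t: 6.28
tcp_pos: [586.3, 187.7, 231.4]
orientation: [0.018, -0.411, 0.911, -0.038]
force: [0.3, -0.3, 0.9]
finger_gap: 0.601
grip_force: 0.0
```

{"fn": "send_rows", "kwargs": {
  "motion": [
    [[0,0,0],7.1,-0.2],
    [[0,0,0],7.1,-0.2],
    [[0,0,0],7.1,-0.2],
    [[0,0,0],7.1,-0.2],
    [[0,0,0],7.1,-0.2]
  ]
}}

```text
t: 6.7
tcp_pos: [586.2, 187.6, 231.4]
orientation: [0.028, -0.669, 0.742, -0.031]
force: [-0.0, 0.9, -0.3]
finger_gap: 0.601
grip_force: 0.0
```

{"fn": "send_rows", "kwargs": {
  "motion": [
    [[0,0,0],7.1,-0.2],
    [[0,0,0],7.1,-0.2],
    [[0,0,0],7.1,-0.2],
    [[0,0,0],7.1,-0.2],
    [[0,0,0],7.1,-0.2]
  ]
}}

```text
t: 7.12
tcp_pos: [586.2, 187.6, 231.4]
orientation: [-0.036, 0.863, -0.503, 0.021]
force: [-0.4, -0.5, -0.1]
finger_gap: 0.597
grip_force: 0.0
```

{"fn": "send_rows", "kwargs": {
  "motion": [
    [[0,0,0],7.1,-0.2],
    [[0,0,0],7.1,-0.2],
    [[0,0,0],7.1,-0.2],
    [[0,0,0],7.1,-0.2],
    [[0,0,0],7.1,-0.2]
  ]
}}

```text
t: 7.53
tcp_pos: [586.3, 187.6, 231.5]
orientation: [-0.041, 0.976, -0.216, 0.009]
force: [-0.3, 0.2, -0.5]
finger_gap: 0.6
grip_force: 0.0
```

{"fn": "send_rows", "kwargs": {
  "motion": [
    [[0,0,0],7.1,-0.2],
    [[0,0,0],7.1,-0.2],
    [[0,0,0],7.1,-0.2],
    [[0,0,0],7.1,-0.2],
    [[0,0,0],7.1,-0.2]
  ]
}}

```text
t: 7.95
tcp_pos: [586.3, 187.5, 231.4]
orientation: [-0.042, 0.995, 0.092, -0.004]
force: [0.7, -0.4, -0.2]
finger_gap: 0.602
grip_force: 0.0
```

```bash
python3 -c "
from h import *
tcp()"
```

```text
t 7.95 j [ 0.265  0.337 -0.017  1.211  0.083 -3.061] pos [586.3 187.5 231.4]
R [[0.983, 0.183, -0.016], [0.184, -0.98, 0.082], [-0.001, -0.083, -0.997]] y az -79.4
```

{"fn": "send_rows", "kwargs": {
  "motion": [
    [[0,-20,0],4.6,-0.2],
    [[0,-20,0],0,-0.2],
    [[0,-20,0],0,-0.2],
    [[0,-20,0],0,-0.2],
    [[0,-20,0],0,-0.2]
  ]
}}

```text
t: 8.37
tcp_pos: [577.4, 126.6, 231.5]
orientation: [-0.023, 0.995, 0.094, -0.003]
force: [0.5, 0.2, -0.4]
finger_gap: 0.6
grip_force: 0.0
```

```bash
python3 -c "
from h import *
tcp()"
```

```text
t 8.3667 j [ 0.19   0.297 -0.07   1.205  0.047 -3.141] pos [577.4 126.6 231.5]
R [[0.982, 0.188, -0.01], [0.188, -0.981, 0.046], [-0.001, -0.047, -0.999]] y az -79.2
```

{"fn": "send_rows", "kwargs": {
  "motion": [
    [[0,-20,0],0,-0.2],
    [[0,-20,0],0,-0.2],
    [[0,-20,0],0,-0.2],
    [[0,-20,0],0,-0.2],
    [[0,-20,0],0,-0.2]
  ]
}}

```text
t: 8.78
tcp_pos: [571.3, 70.2, 231.3]
orientation: [-0.004, 0.998, 0.058, -0.001]
force: [-0.2, -0.6, 0.4]
finger_gap: 0.603
grip_force: 0.0
```

```bash
python3 -c "
from h import *
tcp()"
```

```text
t 8.7833 j [ 0.117  0.268 -0.108  1.196  0.008 -3.141] pos [571.3  70.2 231.3]
R [[0.993, 0.116, -0.002], [0.116, -0.993, 0.008], [-0.001, -0.008, -1.0]] y az -83.3
```

{"fn": "send_rows", "kwargs": {
  "motion": [
    [[2,28,0],0,-0.2],
    [[2,28,0],0,-0.2],
    [[2,28,0],0,-0.2],
    [[2,28,0],0,-0.2],
    [[2,28,0],0,-0.2]
  ]
}}

```text
t: 9.2
tcp_pos: [581.6, 211.9, 231.4]
orientation: [-0.004, 0.998, 0.058, -0.001]
force: [-0.7, 0.5, 0.3]
finger_gap: 0.597
grip_force: 0.0
```

{"fn": "send_rows", "kwargs": {
  "motion": [
    [[2,28,0],0,-0.2],
    [[1,30,0],0,-0.2],
    [[0,0,-20],0,-0.2],
    [[0,0,-30],0,-0.2],
    [[0,0,-30],0,-0.2]
  ]
}}

```text
t: 9.62
tcp_pos: [585.4, 270.1, 151.2]
orientation: [-0.005, 0.998, 0.059, 0.0]
force: [1.4, -0.6, -0.7]
finger_gap: 0.603
grip_force: 0.0
```

```bash
python3 - <<'E'
from h import *
tcp()
I,D=capture("side"); save("s1.png",cv2.resize(I[140:340,200:440],(720,600)))
I,D=capture("top"); 
W=cloud("top",D); H=cv2.cvtColor(I,cv2.COLOR_RGB2HSV)
E
```

```text
t 9.6167 j [ 0.428  0.433 -0.061  1.073  0.009 -2.832] pos [585.4 270.1 151.2]
R [[0.993, 0.118, 0.0], [0.118, -0.993, 0.01], [0.001, -0.009, -1.0]] y az -83.2
```

View pics/s1.png

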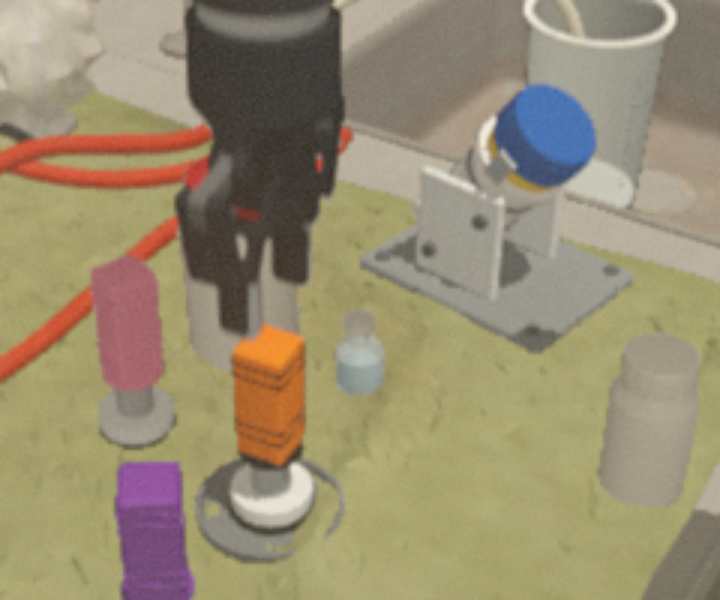

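{"fn": "send_rows", "kwargs": {
  "motion": [
    [[-0.5,-1,-15],0,-0.2],
    [[0,0,-15],0,-0.2],
    [[0,0,-15],0,-0.2],
    [[0,0,-15],0,-0.2],
    [[0,0,-13],0,-0.2]
  ]
}}

```text
t: 10.13
tcp_pos: [584.9, 268.1, 79.4]
orientation: [-0.005, 0.998, 0.059, -0.0]
force: [0.3, -0.2, -0.7]
finger_gap: 0.599
grip_force: 0.0
```

{"fn": "send_rows", "kwargs": {
  "motion": [
    [[0,0,0],0,0.3],
    [[0,0,0],0,1],
    [[0,0,0],0,1],
    [[0,0,0],0,1],
    [[0,0,0],0,1]
  ],
  "squeeze": 20
}}

```text
t: 10.55
tcp_pos: [584.6, 268.6, 79.5]
orientation: [-0.005, 0.998, 0.059, -0.0]
force: [-0.3, 0.0, -1.4]
finger_gap: 0.371
grip_force: 24.4
```

```bash
python3 - <<'E'
from h import *
tcp()
I,D=capture("side"); save("s2.png",cv2.resize(I[160:340,180:420],(720,540)))
E
```

```text
t 10.55 j [ 0.426  0.484 -0.154  0.929  0.009 -2.833] pos [584.6 268.6  79.5]
R [[0.993, 0.118, -0.001], [0.118, -0.993, 0.009], [0.0, -0.009, -1.0]] y az -83.2
```

View pics/s2.png

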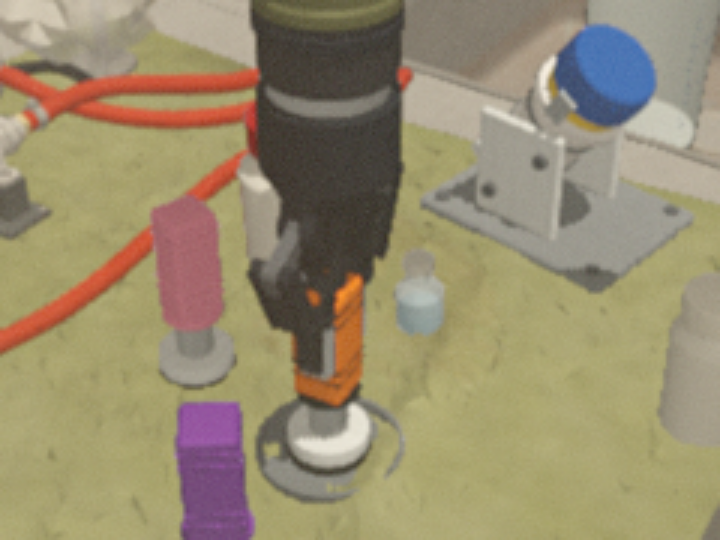

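{"fn": "send_rows", "kwargs": {
  "motion": [
    [[-7,1,0],0,1],
    [[-7,0,0],0,1],
    [[-7,-1,1],0,1],
    [[-7,-1,1],0,1],
    [[-7,-1,1],0,1]
  ]
}}

```text
t: 11.02
tcp_pos: [548.6, 266.6, 81.7]
orientation: [-0.005, 0.998, 0.059, -0.0]
force: [2.6, 1.9, -2.8]
finger_gap: 0.372
grip_force: 24.1
```

{"fn": "send_rows", "kwargs": {
  "motion": [
    [[-6,-0.7,0],0,1],
    [[-6,-0.7,0],0,1],
    [[-6,-0.7,-0.5],0,1],
    [[-6,-0.7,-0.5],0,1],
    [[0,0,0],0,1]
  ]
}}

```text
t: 11.43
tcp_pos: [523.4, 263.3, 80.1]
orientation: [-0.004, 0.998, 0.059, -0.002]
force: [2.0, 0.0, -1.2]
finger_gap: 0.367
grip_force: 23.9
```

```bash
python3 - <<'E'
from h import *
s,R=tcp(); print(s["force"],s["torque"])
I,D=capture("side"); save("s3.png",cv2.resize(I[160:340,180:420],(720,540)))
E
```

```text
t 11.4333 j [ 0.461  0.388 -0.302  0.88   0.009 -2.799] pos [523.4 263.3  80.1]
R [[0.993, 0.118, -0.004], [0.118, -0.993, 0.009], [-0.003, -0.009, -1.0]] y az -83.2
[ 1.98746624  0.01880858 -1.24578066] [ 0.24078063 -0.45342391  0.01572247]
```

View pics/s3.png

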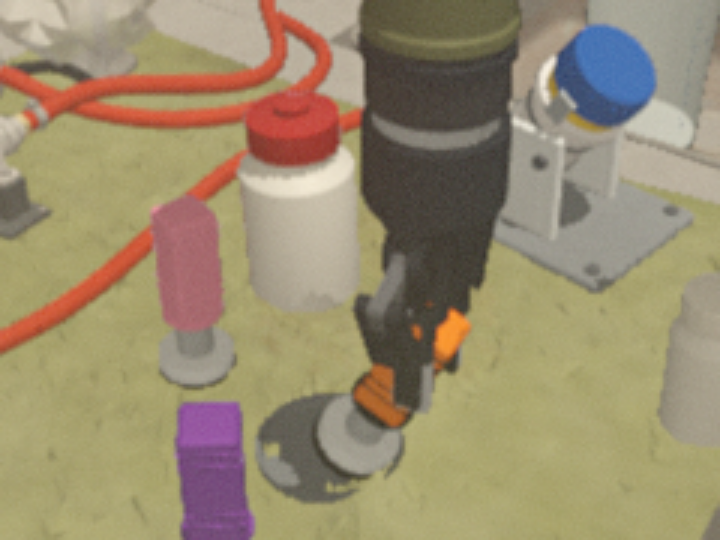

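```bash
cat >> h.py <<'E'
from scipy.optimize import least_squares
def sdf(L,c=None):
    # L: points in tool frame (nose origin) -> distance to the model surface
    r=np.hypot(L[:,0],L[:,1]); z=L[:,2]
    def cyl(R,a,b):
        d=np.c_[r-R,np.abs(z-(a+b)/2)-(b-a)/2]; return np.linalg.norm(np.maximum(d,0),axis=1)+np.minimum(d.max(1),0)
    q=np.c_[abs(L[:,0])-16,abs(L[:,1])-16,abs(z-87)-38]; box=np.linalg.norm(np.maximum(q,0),axis=1)+np.minimum(q.max(1),0)
    return np.minimum.reduce([cyl(26,0,18),cyl(12,18,46),cyl(20,46,52),box])
def fit_tool(th0=30,cams=("side","top"),h0=95,use=None):
    """tool tilt in the gripper: angles (pitch about gripper y, roll), nose position"""
    s=state(); R=Ro.from_quat(s["orientation"],scalar_first=True).as_matrix(); tp=s["tcp_pos"]
    g=tp-R[:,2]*19
    P=[]
    for n in cams:
        I,D=capture(n); W=cloud(n,D)[D>0]; H=cv2.cvtColor(I,cv2.COLOR_RGB2HSV)[D>0]
        P.append((n,W,H))
    Rb=np.c_[R[:,0],-R[:,1],-R[:,2]]   # upright tool frame when not pivoted
    def tf(p): 
        A=Rb@Ro.from_euler("yx",[-p[0],p[1]]).as_matrix(); return A,g+p[2:5]-A[:,2]*h0
    p=np.array([np.radians(th0),0,0,0,0.])
    for gate in(12,8,6,5):
        A,o=tf(p); Q=[]
        for n,W,H in P:
            near=np.linalg.norm(W-g,axis=1)<140; W2,H2=W[near],H[near]
            L=(W2-o)@A
            org=(H2[:,0]>=4)&(H2[:,0]<20)&(H2[:,1]>150)&(H2[:,2]>70)
            wh=(H2[:,1]<70)&(L[:,2]<19)&(W2[:,2]>14)&(np.hypot(L[:,0],L[:,1])<32)
            k=(abs(sdf(L))<gate)&(org&(L[:,2]>40)|wh)
            Q.append(W2[k])
        Qa=np.vstack(Q)
        f=lambda p:sdf((Qa-tf(p)[1])@tf(p)[0])
        p=least_squares(lambda p:np.r_[f(p),0.5*p[2:5]],p,loss="soft_l1").x
    A,o=tf(p)
    print("n",[len(q) for q in Q],"rms",np.sqrt(np.mean(f(p)**2)).round(2),"pitch",np.degrees(p[0]).round(1),"roll",np.degrees(p[1]).round(1),"shift",p[2:5].round(1))
    a=A[:,2]; print("axis",a.round(3),"tilt",np.degrees(np.arccos(a[2])).round(1),"az",np.degrees(np.arctan2(a[1],a[0])).round(1),"nose",o.round(1),"nose-tcp",(o-tp).round(1))
    return A,o
E
python3 - <<'E'
from h import *
fit_tool(30); fit_tool(30,("side",)); fit_tool(38)
E
```

```text
n [671, 0] rms 0.94 pitch 25.4 roll -0.6 shift [7.1 0.1 2.6]
axis [-0.423 -0.05   0.905] tilt 25.2 az -173.3 nose [571.  268.   15.8] nose-tcp [ 47.4   4.7 -64.3]
n [677] rms 0.91 pitch 25.1 roll -0.9 shift [7.3 0.5 2.5]
axis [-0.419 -0.043  0.907] tilt 24.9 az -174.1 nose [571.1 267.6  15.3] nose-tcp [ 47.2   4.5 -64.6]
n [668, 0] rms 0.88 pitch 25.2 roll -0.6 shift [7.2 0.4 2.4]
axis [-0.421 -0.048  0.906] tilt 25.1 az -173.5 nose [571.2 267.9  15.2] nose-tcp [ 47.3   4.8 -64.7]
```

{"fn": "send_rows", "kwargs": {
  "motion": [
    [[-4.5,-0.5,-1],0,1],
    [[-4.5,-0.5,-1],0,1],
    [[-4.5,-0.5,-1],0,1],
    [[-4.5,-0.5,-1],0,1],
    [[0,0,0],0,1]
  ]
}}

```text
t: 12.15
tcp_pos: [505.9, 261.5, 76.3]
orientation: [-0.005, 0.998, 0.059, -0.001]
force: [1.9, 0.2, 0.5]
finger_gap: 0.373
grip_force: 24.4
```

```bash
python3 - <<'E'
from h import *
s,R=tcp(); print(s["force"])
fit_tool(33,("side",))
E
```

```text
t 12.15 j [ 0.472  0.364 -0.349  0.857  0.009 -2.788] pos [505.9 261.5  76.3]
R [[0.993, 0.118, -0.003], [0.118, -0.993, 0.009], [-0.002, -0.009, -1.0]] y az -83.2
[1.87386201 0.23233677 0.47136597]
n [738] rms 0.9 pitch 35.5 roll -0.9 shift [7.8 0.5 3.3]
axis [-0.576 -0.063  0.815] tilt 35.4 az -173.7 nose [568.5 267.8  21.2] nose-tcp [ 62.6   6.4 -55.1]
```

{"fn": "send_rows", "kwargs": {
  "motion": [
    [[0,0,0],0,1],
    [[0,0,0],0,1],
    [[0,0,10],0,1],
    [[0,0,25],0,1],
    [[0,0,35],0,1]
  ],
  "squeeze": 120
}}

```text
t: 12.62
tcp_pos: [503.9, 260.2, 144.4]
orientation: [-0.003, 0.998, 0.059, -0.005]
force: [1.2, 0.1, -1.7]
finger_gap: 0.359
grip_force: 118.8
```

{"fn": "send_rows", "kwargs": {
  "motion": [
    [[0,0,35],-4,1],
    [[0,0,35],-4,1],
    [[0,0,35],-4,1],
    [[0,0,10],-2.5,1],
    [[0,0,0],0,1]
  ]
}}

```text
t: 13.03
tcp_pos: [508.3, 262.4, 265.7]
orientation: [-0.006, 0.998, -0.068, 0.002]
force: [0.7, -0.1, -1.7]
finger_gap: 0.358
grip_force: 118.7
```

```bash
python3 - <<'E'
from h import *
s,R=tcp(); print(s["force"],s["grip_force"])
fit_tool(35,("side",))
fit_tool(35)
E
```

```text
t 13.0333 j [ 0.472  0.241 -0.066  1.254  0.008 -2.534] pos [508.3 262.4 265.7]
R [[0.991, -0.136, 0.005], [-0.136, -0.991, 0.012], [0.003, -0.013, -1.0]] y az -97.8
[ 0.70711037 -0.08228162 -1.66550644] 118.73813509941101
n [1146] rms 0.8 pitch 35.8 roll -0.8 shift [ 7.7 -1.7  3.2]
axis [-0.582  0.081  0.809] tilt 36.0 az 172.1 nose [571.2 252.8 211.1] nose-tcp [ 62.9  -9.6 -54.6]
n [1125, 0] rms 0.83 pitch 35.9 roll -0.7 shift [ 7.8 -1.7  3.2]
axis [-0.581  0.079  0.81 ] tilt 35.9 az 172.2 nose [570.3 252.4 208.3] nose-tcp [ 62.9  -9.4 -54.7]
```

{"fn": "send_rows", "kwargs": {
  "motion": [
    [[-3.6,-28,0],0,1],
    [[-3.6,-28,0],0,1],
    [[-3.6,-28,0],0,1],
    [[-3.6,-28,0],0,1],
    [[-3.6,-28,0],0,1]
  ]
}}

```text
t: 13.6
tcp_pos: [487.0, 120.1, 259.0]
orientation: [-0.004, 0.998, -0.067, -0.002]
force: [1.2, -0.7, -1.6]
finger_gap: 0.363
grip_force: 119.2
```

{"fn": "send_rows", "kwargs": {
  "motion": [
    [[-3.6,-28,0],0,1],
    [[-3.6,-28,0],0,1],
    [[-3.6,-28,0],0,1],
    [[-3.6,-28,-18],0,1],
    [[-3.6,-28,-18],0,1]
  ]
}}

```text
t: 14.02
tcp_pos: [469.9, -19.7, 223.8]
orientation: [-0.005, 0.998, -0.067, -0.001]
force: [0.4, -0.0, -1.8]
finger_gap: 0.359
grip_force: 119.2
```

```bash
python3 - <<'E'
from h import *
s,R=tcp(); print(s["force"],s["grip_force"])
fit_tool(35,("side",))
n=np.array([-.568,.08,.819]); 
for k in("side","top"):
    I,D=capture(k); W=cloud(k,D); H=cv2.cvtColor(I,cv2.COLOR_RGB2HSV)
    m=(D>0)&(H[...,0]>100)&(H[...,0]<122)&(H[...,1]>150)&(H[...,2]>50)&(np.linalg.norm(W-[552,-31,145],axis=2)<50)
    P=W[m]; print(k,m.sum())
    # cap model: cylinder r34 side, top plane; fit centre along fixed axis
    def f(c):
        d=P-c; z=d@n; r=np.linalg.norm(d-np.outer(z,n),axis=1); q=np.c_[r-34,abs(z+16)-16]
        return np.linalg.norm(np.maximum(q,0),axis=1)+np.minimum(q.max(1),0)
    c=least_squares(f,[552.7,-31,149.8],loss="soft_l1",f_scale=1.).x; print("cap",c.round(1),"rms",np.sqrt(np.mean(f(c)**2)))
    if k=="side": save("s4.png",cv2.resize(I[80:280,270:510],(720,600)))
E
```

```text
t 14.0167 j [-0.048  0.075 -0.358  1.14   0.009 -3.056] pos [469.9 -19.7 223.8]
R [[0.991, -0.133, -0.001], [-0.133, -0.991, 0.009], [-0.003, -0.009, -1.0]] y az -97.7
[ 0.37603149 -0.00609121 -1.79776715] 119.20718550682068
n [686] rms 1.13 pitch 35.7 roll -1.1 shift [ 7.7 -1.5  2.8]
axis [-0.575  0.085  0.814] tilt 35.6 az 171.6 nose [532.3 -29.4 168.3] nose-tcp [ 62.3  -9.7 -55.5]
side 0
cap [552.7 -31.  149.8] rms nan
top 276
cap [552.3 -29.7 150.1] rms 1.6140914565818478
  return _methods._mean(a, axis=axis, dtype=dtype,
  ret = ret.dtype.type(ret / rcount)
```

View pics/s4.png

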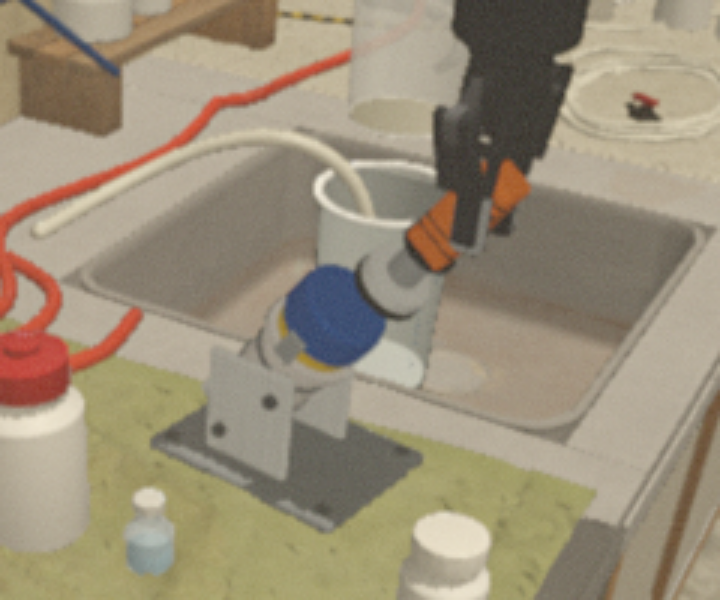

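```bash
python3 - <<'E'
from h import *
n=np.array([-.568,.08,.819]); n/=np.linalg.norm(n)
I,D=capture("side"); W=cloud("side",D); H=cv2.cvtColor(I,cv2.COLOR_RGB2HSV)
v,u=189,381; print(H[v-3:v+3:2,u-3:u+3:2].tolist(),D[v-3:v+3:2,u-3:u+3:2],W[v,u])
m=(D>0)&(H[...,0]>98)&(H[...,0]<128)&(H[...,1]>100)&(H[...,2]>30)&(np.linalg.norm(W-[552,-31,140],axis=2)<60)
P=W[m]; print(m.sum())
def f(c):
    d=P-c; z=d@n; r=np.linalg.norm(d-np.outer(z,n),axis=1); q=np.c_[r-34,abs(z+16)-16]
    return np.linalg.norm(np.maximum(q,0),axis=1)+np.minimum(q.max(1),0)
c=least_squares(f,[552.7,-31,149.8],loss="soft_l1").x; print("cap",c.round(1),np.sqrt(np.mean(f(c)**2)))
A,o=fit_tool(35,("side",)); d=o-c; print("dist along",d@n,"lateral",(d-(d@n)*n).round(1))
E
```

```text
[[[109, 122, 119], [110, 113, 117], [112, 110, 121]], [[110, 114, 125], [109, 115, 120], [110, 115, 115]], [[110, 121, 114], [113, 116, 127], [109, 121, 116]]] [[932.9618  938.8521  933.53436]
 [932.6616  930.213   934.76794]
 [932.26373 932.00525 933.76733]] [549.66676659  -2.65620591 141.35934098]
647
cap [554.1 -32.3 146.8] 1.1903579408311478
n [687] rms 1.09 pitch 35.8 roll -0.6 shift [ 7.7 -1.8  3. ]
axis [-0.574  0.08   0.815] tilt 35.4 az 172.1 nose [531.5 -28.3 167.9] nose-tcp [ 62.4  -9.6 -55.4]
dist along 30.46110816624278 lateral [-5.2  1.6 -3.8]
```

{"fn": "send_rows", "kwargs": {
  "motion": [
    [[5,-1,3],0,1],
    [[3.4,-0.5,-4.2],0,1],
    [[3.4,-0.5,-4.9],0,1],
    [[3.4,-0.5,-4.9],0,1],
    [[2.6,-0.3,-3.2],0,1]
  ]
}}

```text
t: 14.68
tcp_pos: [489.0, -20.8, 210.3]
orientation: [-0.005, 0.998, -0.067, -0.001]
force: [-0.2, -0.3, -2.3]
finger_gap: 0.36
grip_force: 119.7
```

```bash
python3 - <<'E'
from h import *
s,_=tcp(); print(s["force"])
n=np.array([-.568,.08,.819]); n/=np.linalg.norm(n); c=np.array([554.1,-32.3,146.8])
A,o=fit_tool(35,("side",)); d=o-c; print("dist along",d@n,"lateral",(d-(d@n)*n).round(1))
E
```

```text
t 14.6833 j [-0.049  0.118 -0.342  1.113  0.009 -3.056] pos [489.  -20.8 210.3]
R [[0.991, -0.134, -0.001], [-0.134, -0.991, 0.009], [-0.002, -0.009, -1.0]] y az -97.7
[-0.23843602 -0.31180636 -2.27145897]
n [655] rms 1.12 pitch 35.6 roll -0.9 shift [ 8.  -1.5  3.1]
axis [-0.575  0.083  0.814] tilt 35.5 az 171.8 nose [551.7 -30.4 155. ] nose-tcp [ 62.7  -9.5 -55.2]
dist along 8.247018081367795 lateral [2.3 1.3 1.5]
```

{"fn": "send_rows", "kwargs": {
  "motion": [
    [[-2,-0.5,-1.4],0,1],
    [[1.1,-0.2,-1.6],0,1],
    [[1.1,-0.2,-1.6],0,1],
    [[0.6,-0.1,-0.8],0,1],
    [[0,0,0],0,1]
  ]
}}

```text
t: 15.15
tcp_pos: [489.6, -22.3, 205.6]
orientation: [-0.005, 0.998, -0.068, -0.0]
force: [0.8, -0.3, -0.7]
finger_gap: 0.355
grip_force: 119.7
```

{"fn": "send_rows", "kwargs": {
  "motion": [
    [[0.6,-0.1,-0.8],0,1],
    [[0.6,-0.1,-0.8],0,1],
    [[0,0,0],0,1],
    [[0,0,0],0,1],
    [[0,0,0],0,1]
  ]
}}

```text
t: 15.57
tcp_pos: [490.7, -22.4, 204.1]
orientation: [-0.005, 0.998, -0.067, -0.0]
force: [-0.0, 0.1, -2.0]
finger_gap: 0.359
grip_force: 119.7
```

Not in contact yet; continue in small steps.

{"fn": "send_rows", "kwargs": {
  "motion": [
    [[0.6,-0.1,-0.8],0,1],
    [[0.6,-0.1,-0.8],0,1],
    [[0,0,0],0,1],
    [[0,0,0],0,1],
    [[0,0,0],0,1]
  ]
}}

```text
t: 15.98
tcp_pos: [492.0, -22.7, 202.6]
orientation: [-0.005, 0.998, -0.067, -0.0]
force: [-0.8, 0.2, -0.5]
finger_gap: 0.356
grip_force: 120.0
```

```bash
python3 - <<'E'
from h import *
s,_=tcp(); print(s["force"],s["torque"])
n=np.array([-.568,.08,.819]); n/=np.linalg.norm(n); c=np.array([554.1,-32.3,146.8])
A,o=fit_tool(35,("side",)); d=o-c; print("dist along",d@n,"lateral",(d-(d@n)*n).round(1))
E
```

```text
t 15.9833 j [-0.052  0.127 -0.349  1.095  0.009 -3.059] pos [492.  -22.7 202.6]
R [[0.991, -0.135, 0.0], [-0.135, -0.991, 0.009], [-0.001, -0.009, -1.0]] y az -97.7
[-0.84374363  0.2348499  -0.54769576] [0.01563478 0.11572565 0.01937758]
n [652] rms 1.07 pitch 35.7 roll -0.9 shift [ 7.9 -1.5  3. ]
axis [-0.577  0.084  0.813] tilt 35.6 az 171.8 nose [554.7 -32.2 147.4] nose-tcp [ 62.7  -9.6 -55.2]
dist along 0.15232971162375358 lateral [0.7 0.  0.5]
```

{"fn": "send_rows", "kwargs": {
  "motion": [
    [[0.6,-0.1,-0.8],0,1],
    [[0.6,-0.1,-0.8],0,1],
    [[0,0,0],0,1],
    [[0,0,0],0,1],
    [[0,0,0],0,1]
  ]
}}

```text
t: 16.45
tcp_pos: [492.7, -22.8, 201.4]
orientation: [-0.005, 0.998, -0.068, -0.001]
force: [-4.6, 1.1, 5.7]
finger_gap: 0.364
grip_force: 121.2
```

{"fn": "send_rows", "kwargs": {
  "motion": [
    [[0.6,-0.1,-0.8],0,1],
    [[0.6,-0.1,-0.8],0,1],
    [[0,0,0],0,1],
    [[0,0,0],0,1],
    [[0,0,0],0,1]
  ]
}}

```text
t: 16.87
tcp_pos: [493.6, -23.0, 200.1]
orientation: [-0.005, 0.998, -0.068, -0.001]
force: [-6.5, 1.4, 8.1]
finger_gap: 0.362
grip_force: 121.6
```

{"fn": "send_rows", "kwargs": {
  "motion": [
    [[0.6,-0.1,-0.8],0,1],
    [[0.6,-0.1,-0.8],0,1],
    [[0.6,-0.1,-0.8],0,1],
    [[0.6,-0.1,-0.8],0,1],
    [[0,0,0],0,1]
  ]
}}

```text
t: 17.28
tcp_pos: [496.8, -23.5, 195.9]
orientation: [-0.005, 0.998, -0.067, -0.0]
force: [0.3, 0.5, -2.4]
finger_gap: 0.361
grip_force: 119.8
```

{"fn": "send_rows", "kwargs": {
  "motion": [
    [[0.6,-0.1,-0.8],0,1],
    [[0.6,-0.1,-0.8],0,1],
    [[0.6,-0.1,-0.8],0,1],
    [[0,0,0],0,1],
    [[0,0,0],0,1]
  ]
}}

```text
t: 17.7
tcp_pos: [498.6, -23.7, 193.5]
orientation: [-0.005, 0.998, -0.067, -0.0]
force: [-0.1, 0.2, -1.3]
finger_gap: 0.36
grip_force: 119.8
```

```bash
python3 - <<'E'
from h import *
s,_=tcp(); print(s["force"],s["torque"])
n=np.array([-.568,.08,.819]); n/=np.linalg.norm(n); c=np.array([554.1,-32.3,146.8])
A,o=fit_tool(35,("side",)); d=o-c; print("dist along",d@n,"lateral",(d-(d@n)*n).round(1))
E
```

```text
t 17.7 j [-0.054  0.145 -0.349  1.077  0.009 -3.06 ] pos [498.6 -23.7 193.5]
R [[0.991, -0.135, -0.0], [-0.135, -0.991, 0.009], [-0.002, -0.009, -1.0]] y az -97.7
[-0.07583306  0.2493425  -1.26148623] [ 0.00080895  0.07773486 -0.02629864]
n [632] rms 1.14 pitch 35.6 roll -0.9 shift [ 7.7 -1.6  2.9]
axis [-0.576  0.083  0.814] tilt 35.6 az 171.8 nose [561.  -33.4 138.1] nose-tcp [ 62.4  -9.7 -55.4]
dist along -11.147851430980303 lateral [ 0.5 -0.3  0.4]
```

{"fn": "send_rows", "kwargs": {
  "motion": [
    [[-3,0.4,4.2],0,1],
    [[-6,0.8,8.4],0,1],
    [[-10,1.4,14],0,1],
    [[-12,1.6,17],0,1],
    [[-12,1.6,20],0,1]
  ]
}}

```text
t: 18.17
tcp_pos: [454.1, -17.8, 258.0]
orientation: [-0.005, 0.998, -0.067, -0.001]
force: [0.6, 0.0, -1.1]
finger_gap: 0.365
grip_force: 119.8
```

```bash
python3 - <<'E'
from h import *
tcp()
n=np.array([-.568,.08,.819]); n/=np.linalg.norm(n)
I,D=capture("side"); W=cloud("side",D); H=cv2.cvtColor(I,cv2.COLOR_RGB2HSV)
m=(D>0)&(H[...,0]>98)&(H[...,0]<128)&(H[...,1]>100)&(H[...,2]>30)&(np.linalg.norm(W-[552,-31,140],axis=2)<60)
P=W[m]
def f(c):
    d=P-c; z=d@n; r=np.linalg.norm(d-np.outer(z,n),axis=1); q=np.c_[r-34,abs(z+16)-16]
    return np.linalg.norm(np.maximum(q,0),axis=1)+np.minimum(q.max(1),0)
c=least_squares(f,[556,-31,145],loss="soft_l1").x; print("cap",c.round(1),"moved",(c-[554.1,-32.3,146.8])@n)
save("s5.png",cv2.resize(I[80:280,270:510],(720,600)))
E
```

```text
t 18.1667 j [-0.046  0.03  -0.327  1.215  0.009 -3.052] pos [454.1 -17.8 258. ]
R [[0.991, -0.135, -0.001], [-0.135, -0.991, 0.009], [-0.002, -0.009, -1.0]] y az -97.7
cap [560.4 -33.6 136.8] moved -11.830015653425436
```

View pics/s5.png

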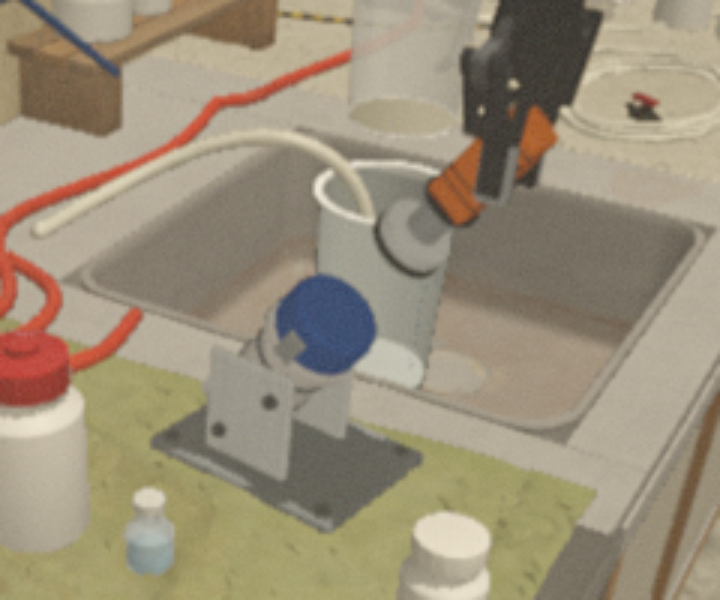

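{"fn": "send_rows", "kwargs": {
  "motion": [
    [[12,36,0],0,1],
    [[12,36,0],0,1],
    [[12,36,0],0,1],
    [[12,36,0],0,1],
    [[12,36,0],0,1]
  ]
}}

```text
t: 18.63
tcp_pos: [515.7, 163.8, 258.2]
orientation: [-0.005, 0.998, -0.068, 0.0]
force: [0.9, -0.1, -1.3]
finger_gap: 0.358
grip_force: 119.9
```

{"fn": "send_rows", "kwargs": {
  "motion": [
    [[12,36,0],0,1],
    [[12,36,0],0,1],
    [[12,36,-10],0,1],
    [[12,0,-30],0,1],
    [[10,0,-30],0,1]
  ]
}}

```text
t: 19.05
tcp_pos: [575.2, 273.3, 188.3]
orientation: [-0.006, 0.998, -0.066, 0.002]
force: [0.4, -0.0, -2.3]
finger_gap: 0.359
grip_force: 120.3
```

```bash
python3 - <<'E'
from h import *
s,_=tcp(); print(s["force"])
A,o=fit_tool(35,("side",)); fit_tool(35,("side",))
E
```

```text
t 19.05 j [ 0.439  0.394 -0.032  1.136  0.008 -2.571] pos [575.2 273.3 188.3]
R [[0.991, -0.131, 0.004], [-0.131, -0.991, 0.011], [0.003, -0.012, -1.0]] y az -97.5
[ 0.44887714 -0.01901025 -2.33076286]
n [859] rms 0.88 pitch 35.8 roll -0.8 shift [ 7.8 -1.7  3.1]
axis [-0.582  0.079  0.809] tilt 36.0 az 172.3 nose [638.1 263.9 133.6] nose-tcp [ 63.   -9.4 -54.8]
n [866] rms 0.88 pitch 35.9 roll -1.0 shift [ 7.6 -1.6  2.9]
axis [-0.575  0.087  0.813] tilt 35.6 az 171.4 nose [635.5 260.3 125. ] nose-tcp [ 62.4 -10.  -55.3]
```

{"fn": "send_rows", "kwargs": {
  "motion": [
    [[0,0,-25],0,1],
    [[0,0,-25],0,1],
    [[0,0,-25],0,1],
    [[0,0,-15],0,1],
    [[0,0,0],0,1]
  ]
}}

```text
t: 19.57
tcp_pos: [571.2, 268.8, 95.4]
orientation: [-0.003, 0.998, -0.068, -0.003]
force: [-1.6, -0.6, -1.7]
finger_gap: 0.362
grip_force: 120.3
```

```bash
python3 - <<'E'
from h import *
s,_=tcp(); print(s["force"])
A,o=fit_tool(35,("side",)); s,_=tcp()
E
```

```text
t 19.5667 j [ 0.435  0.453 -0.164  0.955  0.008 -2.571] pos [571.2 268.8  95.4]
R [[0.991, -0.135, -0.005], [-0.135, -0.991, 0.007], [-0.006, -0.007, -1.0]] y az -97.8
[-1.560571   -0.56312137 -1.69260761]
n [698] rms 0.91 pitch 35.6 roll -0.9 shift [ 7.9 -1.6  3.1]
axis [-0.571  0.086  0.816] tilt 35.3 az 171.5 nose [633.4 258.9  39.9] nose-tcp [ 62.3  -9.9 -55.5]
t 19.6167 j [ 0.435  0.452 -0.161  0.956  0.008 -2.571] pos [572.3 269.3  97.4]
R [[0.991, -0.135, -0.002], [-0.135, -0.991, 0.008], [-0.003, -0.008, -1.0]] y az -97.8
```

{"fn": "send_rows", "kwargs": {
  "motion": [
    [[1,2,-7],0,1],
    [[1,2,-7],0,1],
    [[0,0,-6],0,1],
    [[0,0,0],0,1],
    [[0,0,0],0,1]
  ],
  "squeeze": 20
}}

```text
t: 20.03
tcp_pos: [575.3, 274.0, 77.2]
orientation: [-0.004, 0.998, -0.067, -0.001]
force: [0.7, -0.3, -1.4]
finger_gap: 0.357
grip_force: 120.3
```

```bash
python3 - <<'E'
from h import *
s,_=tcp(); print(s["force"],s["grip_force"])
A,o=fit_tool(35,("side",)); 
E
```

```text
t 20.0333 j [ 0.44   0.476 -0.174  0.918  0.008 -2.566] pos [575.3 274.   77.2]
R [[0.991, -0.135, -0.001], [-0.135, -0.991, 0.009], [-0.002, -0.009, -1.0]] y az -97.7
[ 0.70513139 -0.3013353  -1.38047705] 120.2967095375061
n [644] rms 0.94 pitch 35.5 roll -1.0 shift [ 8.  -1.6  3.1]
axis [-0.573  0.085  0.815] tilt 35.4 az 171.6 nose [637.8 264.1  21.9] nose-tcp [ 62.5  -9.8 -55.3]
```

{"fn": "send_rows", "kwargs": {
  "motion": [
    [[0,0,-0.5],0,1],
    [[0,0,-0.5],0,1],
    [[0,0,0],0,0.9],
    [[0,0,0],0,0.9],
    [[0,0,0],0,0.9]
  ],
  "squeeze": 20
}}

```text
t: 20.5
tcp_pos: [575.6, 274.1, 76.4]
orientation: [-0.005, 0.998, -0.068, -0.0]
force: [-0.6, -0.7, -2.2]
finger_gap: 0.359
grip_force: 120.3
```

{"fn": "send_rows", "kwargs": {
  "motion": [
    [[0,0,0],0,0.3],
    [[0,0,0],0,0.3],
    [[0,0,0],0,0.28],
    [[0,0,0],0,0.28],
    [[0,0,0],0,0.28]
  ],
  "squeeze": 20
}}

```text
t: 20.92
tcp_pos: [575.5, 274.0, 76.3]
orientation: [-0.005, 0.998, -0.067, -0.0]
force: [0.3, 0.7, -1.2]
finger_gap: 0.365
grip_force: 87.9
```

{"fn": "send_rows", "kwargs": {
  "motion": [
    [[0,0,0],0,0.265],
    [[0,0,0],0,0.265],
    [[0,0,0],0,0.265],
    [[0,0,0],0,1],
    [[0,0,0],0,1]
  ],
  "squeeze": 20
}}

```text
t: 21.33
tcp_pos: [575.5, 274.0, 76.3]
orientation: [-0.005, 0.998, -0.067, -0.0]
force: [0.6, 0.3, -2.5]
finger_gap: 0.372
grip_force: 43.2
```

{"fn": "send_rows", "kwargs": {
  "motion": [
    [[0,0,0],0,0.255],
    [[0,0,0],0,0.255],
    [[0,0,0],0,0.255],
    [[0,0,0],0,0.255],
    [[0,0,0],0,0.255]
  ],
  "squeeze": 20
}}

```text
t: 21.75
tcp_pos: [575.5, 274.0, 76.3]
orientation: [-0.005, 0.998, -0.067, -0.0]
force: [-0.1, -0.3, -2.0]
finger_gap: 0.371
grip_force: 13.1
```

```bash
python3 - <<'E'
from h import *
s,_=tcp(); print(s["force"],s["grip_force"])
A,o=fit_tool(35,("side",)); 
E
```

```text
t 21.75 j [ 0.44   0.476 -0.175  0.916  0.008 -2.566] pos [575.5 274.   76.3]
R [[0.991, -0.135, -0.0], [-0.135, -0.991, 0.009], [-0.001, -0.009, -1.0]] y az -97.7
[-0.14231393 -0.33375903 -2.00943596] 13.132338523864746
n [643] rms 0.97 pitch 35.6 roll -0.9 shift [ 7.9 -1.7  3.4]
axis [-0.576  0.084  0.813] tilt 35.6 az 171.7 nose [638.1 264.2  21.4] nose-tcp [ 62.6  -9.8 -54.9]
```

{"fn": "send_rows", "kwargs": {
  "motion": [
    [[0,0,-2],0,0.255],
    [[5,-0.7,1],0,0.255],
    [[5,-0.7,1.5],0,0.255],
    [[5,-0.7,1.5],0,0.255],
    [[0,0,0],0,0.255]
  ]
}}

```text
t: 22.22
tcp_pos: [591.1, 272.1, 79.5]
orientation: [-0.005, 0.998, -0.068, -0.0]
force: [-1.9, -1.3, 7.0]
finger_gap: 0.373
grip_force: 13.6
```

```bash
python3 - <<'E'
from h import *
s,_=tcp(); print(s["force"],s["grip_force"])
A,o=fit_tool(27,("side",)); 
E
```

```text
t 22.2167 j [ 0.427  0.496 -0.136  0.935  0.009 -2.579] pos [591.1 272.1  79.5]
R [[0.991, -0.135, 0.001], [-0.135, -0.991, 0.01], [-0.001, -0.01, -1.0]] y az -97.7
[-1.91283794 -1.27414542  6.99551443] 13.606283515691757
n [655] rms 0.96 pitch 27.5 roll -0.9 shift [ 5.8 -1.4  4. ]
axis [-0.456  0.068  0.887] tilt 27.5 az 171.6 nose [640.2 264.1  18.2] nose-tcp [ 49.1  -8.  -61.3]
```

{"fn": "send_rows", "kwargs": {
  "motion": [
    [[5,-0.7,1],0,0.255],
    [[5,-0.7,1],0,0.255],
    [[5,-0.7,0.5],0,0.255],
    [[5,-0.7,0],0,0.255],
    [[0,0,0],0,0.255]
  ]
}}

```text
t: 22.68
tcp_pos: [611.7, 269.2, 82.2]
orientation: [-0.005, 0.998, -0.068, 0.001]
force: [-1.7, -0.3, 5.7]
finger_gap: 0.373
grip_force: 10.9
```

```bash
python3 - <<'E'
from h import *
s,_=tcp(); print(s["force"],s["grip_force"])
A,o=fit_tool(17,("side",)); 
E
```

```text
t 22.6833 j [ 0.411  0.523 -0.084  0.958  0.008 -2.596] pos [611.7 269.2  82.2]
R [[0.991, -0.135, 0.002], [-0.135, -0.991, 0.01], [0.0, -0.01, -1.0]] y az -97.8
[-1.65979724 -0.29516423  5.65645562] 10.868502259254456
n [756] rms 0.87 pitch 17.3 roll -0.5 shift [ 2.  -1.1  4.9]
axis [-0.295  0.04   0.955] tilt 17.3 az 172.3 nose [641.7 264.2  15.4] nose-tcp [ 30.   -5.1 -66.7]
```

{"fn": "send_rows", "kwargs": {
  "motion": [
    [[5,-0.7,0],0,0.255],
    [[5,-0.7,0],0,0.255],
    [[5,-0.7,-0.5],0,0.255],
    [[5,-0.7,-0.5],0,0.255],
    [[4,-0.5,-0.5],0,0.255]
  ]
}}

```text
t: 23.15
tcp_pos: [635.6, 266.0, 81.0]
orientation: [-0.005, 0.998, -0.068, 0.001]
force: [-1.7, -1.4, 8.3]
finger_gap: 0.37
grip_force: 7.7
```

```bash
python3 - <<'E'
from h import *
s,_=tcp(); print(s["force"],s["grip_force"])
A,o=fit_tool(7,("side",)); 
E
```

```text
t 23.15 j [ 0.392  0.56  -0.025  0.979  0.008 -2.614] pos [635.6 266.   81. ]
R [[0.991, -0.135, 0.002], [-0.135, -0.991, 0.01], [0.001, -0.01, -1.0]] y az -97.7
[-1.66131623 -1.43035803  8.30153984] 7.7415731549263
n [918] rms 0.88 pitch 5.7 roll -0.3 shift [-2.6 -0.6  6.5]
axis [-0.099  0.009  0.995] tilt 5.7 az 175.0 nose [642.4 264.5  12.1] nose-tcp [  6.8  -1.6 -69. ]
```

{"fn": "send_rows", "kwargs": {
  "motion": [
    [[0,0,0],0,0.29],
    [[0,0,8],0,0.29],
    [[-4,0.5,10],0,0.29],
    [[-27,3,0],0,0.29],
    [[-27,3,0],0,0.29]
  ]
}}

```text
t: 23.62
tcp_pos: [577.1, 272.7, 98.5]
orientation: [-0.005, 0.998, -0.068, 0.001]
force: [-1.0, 0.6, -1.6]
finger_gap: 0.375
grip_force: 8.6
```

{"fn": "send_rows", "kwargs": {
  "motion": [
    [[0,0,0],0,0.29],
    [[0,0,-6],0,0.29],
    [[0,0,-6],0,0.29],
    [[0,0,-4],0,0.29],
    [[0,0,0],0,0.29]
  ]
}}

```text
t: 24.03
tcp_pos: [576.4, 272.0, 79.9]
orientation: [-0.004, 0.998, -0.068, -0.001]
force: [0.2, -0.2, -2.2]
finger_gap: 0.378
grip_force: 9.5
```

```bash
python3 - <<'E'
from h import *
s,_=tcp(); print(s["force"],s["grip_force"])
A,o=fit_tool(5,("side",)); 
E
```

```text
t 24.0333 j [ 0.437  0.474 -0.169  0.925  0.008 -2.57 ] pos [576.4 272.   79.9]
R [[0.991, -0.135, -0.002], [-0.135, -0.991, 0.008], [-0.003, -0.008, -1.0]] y az -97.8
[ 0.1591349  -0.1781675  -2.19208199] 9.488297402858734
n [955] rms 0.79 pitch 5.3 roll -0.5 shift [-2.6 -0.4  6.2]
axis [-0.088  0.013  0.996] tilt 5.1 az 171.6 nose [582.2 270.2  10.5] nose-tcp [  5.8  -1.8 -69.4]
```

{"fn": "send_rows", "kwargs": {
  "motion": [
    [[0,0,-2],0,0.27],
    [[2,-0.3,-1.5],0,0.27],
    [[2,-0.3,-1.5],0,0.27],
    [[2,-0.3,-1],0,0.27],
    [[1,-0.2,0],0,0.27]
  ]
}}

```text
t: 24.5
tcp_pos: [583.8, 271.2, 75.2]
orientation: [-0.005, 0.998, -0.068, -0.0]
force: [-0.3, 0.1, -1.4]
finger_gap: 0.37
grip_force: 9.7
```

```bash
python3 - <<'E'
from h import *
s,_=tcp(); print(s["force"],s["grip_force"])
A,o=fit_tool(3,("side",)); 
E
```

```text
t 24.5 j [ 0.431  0.488 -0.159  0.92   0.009 -2.576] pos [583.8 271.2  75.2]
R [[0.991, -0.135, -0.0], [-0.135, -0.991, 0.009], [-0.002, -0.009, -1.0]] y az -97.7
[-0.25263064  0.14237205 -1.40600715] 9.715174287557602
n [897] rms 0.86 pitch 5.0 roll -0.4 shift [-2.7 -0.5  6.1]
axis [-0.085  0.01   0.996] tilt 4.9 az 173.2 nose [589.2 269.6   5.7] nose-tcp [  5.4  -1.6 -69.5]
```

{"fn": "send_rows", "kwargs": {
  "motion": [
    [[0,0,-1.5],0,0.26],
    [[0,0,-1.5],0,0.255],
    [[2,-0.3,-1],0,0.255],
    [[2,-0.3,0],0,0.255],
    [[0,0,0],0,0.25]
  ]
}}

```text
t: 24.97
tcp_pos: [589.7, 270.7, 73.5]
orientation: [-0.005, 0.998, -0.068, 0.002]
force: [0.9, -2.1, 7.5]
finger_gap: 0.372
grip_force: 2.2
```

```bash
python3 - <<'E'
from h import *
s,_=tcp(); print(s["force"],s["grip_force"])
A,o=fit_tool(3,("side",)); 
E
```

```text
t 24.9667 j [ 0.427  0.495 -0.152  0.916  0.007 -2.579] pos [589.7 270.7  73.5]
R [[0.991, -0.135, 0.004], [-0.135, -0.991, 0.009], [0.003, -0.01, -1.0]] y az -97.8
[ 0.89344382 -2.06883525  7.49297849] 2.233220189809799
n [922] rms 0.82 pitch 1.8 roll -0.7 shift [-3.6 -0.5  7. ]
axis [-0.035  0.007  0.999] tilt 2.0 az 168.1 nose [589.3 269.4   4.5] nose-tcp [ -0.4  -1.3 -69. ]
```

{"fn": "send_rows", "kwargs": {
  "motion": [
    [[0,0,0],0,0.2],
    [[0,0,0],0,0.1],
    [[0,0,0],0,0],
    [[0,0,0],0,-0.2],
    [[0,0,0],0,-0.2]
  ]
}}

```text
t: 25.43
tcp_pos: [587.2, 270.6, 71.0]
orientation: [-0.004, 0.998, -0.067, -0.001]
force: [0.1, -0.6, -0.2]
finger_gap: 0.599
grip_force: 0.0
```

{"fn": "send_rows", "kwargs": {
  "motion": [
    [[0,0,10],0,-0.2],
    [[0,0,20],0,-0.2],
    [[0,0,30],0,-0.2],
    [[0,0,30],0,-0.2],
    [[0,0,30],0,-0.2]
  ]
}}

```text
t: 25.85
tcp_pos: [587.2, 270.6, 193.1]
orientation: [-0.004, 0.998, -0.067, -0.0]
force: [0.4, 0.4, -0.1]
finger_gap: 0.602
grip_force: 0.0
```

{"fn": "send_rows", "kwargs": {
  "motion": [
    [[-20,0,10],0,-0.2],
    [[-30,0,0],0,-0.2],
    [[-30,0,0],0,-0.2],
    [[-30,0,0],0,-0.2],
    [[0,0,0],0,-0.2]
  ]
}}

```text
t: 26.27
tcp_pos: [472.3, 270.0, 201.9]
orientation: [-0.004, 0.998, -0.066, -0.002]
force: [-1.2, 0.0, -0.9]
finger_gap: 0.603
grip_force: 0.0
```

```bash
python3 - <<'E'
from h import *
s,_=tcp(); print(s["force"],s["finger_gap"])
I,D=capture("side"); save("s6.png",I)
for n in("side","top"):
    if n=="top": capture(n)
    for o in("wide_bottle","white_bottle","vial","dish"):
        for r in place_of(o,n)[:1]: print("  ",n,o,round(r["score"],2),ray(n,r["position"],0).round(0))
E
```

```text
t 26.2667 j [ 0.514  0.222 -0.236  1.112  0.009 -2.495] pos [472.3 270.  201.9]
R [[0.991, -0.133, -0.004], [-0.133, -0.991, 0.008], [-0.005, -0.008, -1.0]] y az -97.6
[-1.15846796  0.00605923 -0.89336748] 0.60304925371079
   side wide_bottle 0.96 [690. 144.   0.]
   side white_bottle 0.74 [407. 120.   0.]
   side vial 0.68 [609. 134.   0.]
   side dish 0.56 [584. 276.   0.]
   top wide_bottle 0.62 [701. 140.   0.]
   top white_bottle 0.66 [409. 121.   0.]
   top vial 0.71 [602. 137.   0.]
   top dish 0.71 [584. 279.   0.]
```

View pics/s6.png

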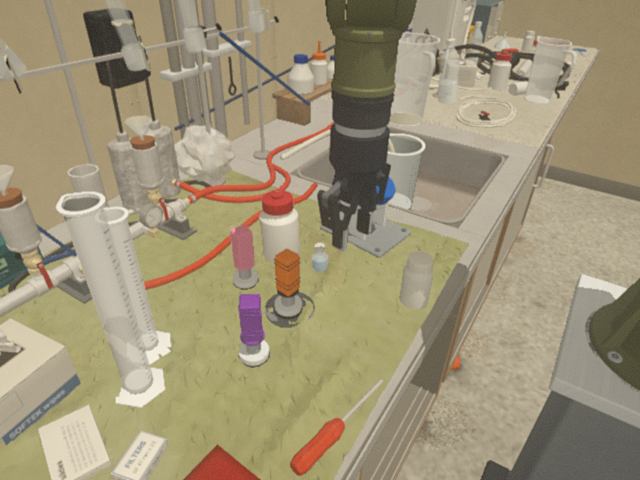

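The tool stands upright in its dish (side 288,285), the cap is seated, the bottles and vial are where they started, and the hand is clear. Handing in.

```bash
python3 -c "
from bench import *
print(job_done())"
```

```text
the job is handed in; nothing more can be done
None
```

The cap is pressed fully home (measured travel about 11.8 of 12 mm, yellow band covered), the orange tool stands upright in its dish with the gripper clear, the bottles and vial are in place, and the job is handed in, though the hand-in returned no verdict.

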